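# Seat the brake pad and throw the toggle clamp

### The arm

A 6-joint arm with a two-finger parallel gripper is mounted at the origin on a cart in front of the work surface, level with it; the furniture and walls round the work are solid. World frame = base frame: x ahead of the robot, y to its left, z up, the work surface at z = 0. Lengths are in m, angles in degrees, forces in N, time in s.
With the tool pointing down it reaches from about 0.275 to 0.85 m from the base axis. Payload 19 kg.
Tool frame: the origin (TCP) lies midway between the tips of the shut fingers; the grasp point (between the pads) lies 19 mm behind it; z points along the fingers, y is the direction in which the jaws open and shut (so a half turn about z gives the same grasp; the last joint's range is limited). The gripper opens to 85 mm and grips with 20 to 120 N. Pads are 22 mm wide; open, the fingers measure 114 mm over their backs; the gripper's body (76 mm by 85 mm) begins 54 mm behind the grasp point. The pads swing forward as they close: fully open they stand 13 mm farther back than shut.
Start: joints at [57.754, 8.623, 82.357, -0, 89.026, -7.678], TCP at [0.239, 0.523, 0.231] pointing down, gripper open.
Joint ranges: [-160.23, 160.23], [-39.13, 120.54], [6.94, 153.29], [-79.49, 259.48], [9.18, 160.14], [-161.06, 161.06]. Speed limits (degrees/s): [108.29, 108.29, 127.2, 172.46, 172.46, 172.46].

### API

Orientations are given as a 3x3 rotation matrix whose columns are the frame's x, y, z axes.
In Python, from plant import get_obs, camera, camera_model, sign_off gives the robot as it stands.
- The arm moves only by the tool carry_out, never from a script. Its argument "commands" is a list of rows, each a list of 3 entries, a list of its own where there are three numbers: the opening in per cent of the stroke, from 0 (shut) to 100 (fully open), then the shift along the tool's x, y, z scaled (see below), then the turn about the tool's z scaled (see below). In form: [[grip, [tx, ty, tz], roll], ...]. A call has 1 to 5 rows; each row shifts and turns the commanded pose from where the row before left it, along the tool's axes as they then stand; what a row does not reach is not made up. The controller multiplies each number of a shift by 400 mm and each number of a turn by pi/2 rad. A row lasts 1/10 s, in which the tool goes at most 50 mm and 8.59 degrees, less where a joint would pass 70% of its speed; a pose out of reach is approached as far as the arm can. A call with a number of a shift or a turn outside -1 to 1 is refused whole. A call with a gripper value outside its range is refused whole. The fingers move at their own pace and stop on an object; the grip force is fixed at half the most. Time passes only in rows, so rows that do not move let the fingers close. It gives the time, the measured TCP pose, the force and the opening at its end, in the units of the state.
- get_obs(): the state, without advancing time (a new reading comes with each control period).
- camera(name): name is "scene" or "side" or "wrist"; returns (picture, depth): 480x640x3 uint8, red, green, blue; 480x640 float32, m along the optical axis (not along the pixel's ray), 0 where there is no reading.
- camera_model(name): a dict with "camera_matrix" (3x3 intrinsics, pixels), "cam_to_world" (4x4, takes a point from camera to world coordinates); the wrist camera has in their place "T_tool_cam" (4x4, takes a point from camera to tool coordinates, whose origin is the TCP and whose axes are the flange's). Camera axes: x right, y down, z forward; pixel columns grow to the right and rows downward; lengths in m; the calibration is good to about 2 mm. A picture is of the moment at which its call begins: read the wrist's pose just before it. camera_model takes no time and is no camera call.
- sign_off(): hands the job in, once; it reports no verdict.
The state is a dict: "clock": time; "joint_positions": joint angles; "joint_velocities": joint speeds; "joint_efforts": joint torques, N m; "eef_pos": TCP position; "tcp_rot": TCP orientation; "force": force on the tool from outside, world axes, zero at the start; "moment": the same for the moment, N m; "width": finger opening in m.
Only numpy, scipy, OpenCV 4.12 (cv2) and the standard library are available. Lean on these libraries where they do the work, as an engineer would, in place of code of your own. Each camera call takes 0.05 s, during which the arm holds its last target. There are 200 camera calls.

### The job

Push the brake pad in the clamping fixture along its channel with the fingertips until it is fully home against the end stop. Then, with the pad home, push the clamp's outward-leaning handle over past centre so that the clamp snaps down and holds the pad. Do not grip or lift anything, and leave the other things on the bench where they are.

Things in the scene. Friction and masses are not known exactly. Their poses are not given: they have to be found in the camera images.
- fixture: Clamping fixture fixed to the bench: grey plate 210 x 160 x 12 mm (x, y, z). Origin: centre of its underside; z up, x along the pad channel towards the end stop (roughly away from the robot), y to the left seen along x. The toggle clamp stands right of the channel; a lock nut lies on the plate; three screw heads, 4 mm high, near its corners.
- stop_face (a point): Middle of the end stop's face, at x = 70, y = 40, z = 18 mm in the fixture's frame; the point's axes are the fixture's. The stop is a dark steel bar 14 mm thick, 22 mm high above the plate. The channel to it runs along x, centred on y = 40 mm, between two dark rails 6 mm high, 8 mm thick, inner faces 49 mm apart, from x = -75 to +70 mm; its near (-x) end is open.
- pad_mid (a point): Centre (half-way up) of the brake pad to be clamped, lying loose in the channel: 84 mm long (along it), 42 mm wide, 12 mm thick in all: a 5 mm backing plate with a 60 x 33 mm lining on it, 12 mm in from either end; 0.08 to 0.17 kg. It starts 25 to 48 mm short of the end stop; when home, its centre is 42 mm from the stop's face, at x = 28 mm in the fixture's frame.
- clamp (a joint): Clamp lever angle (rad) about the fixture's x direction. 0: open, handle leans 0.75 rad from upright to -y (away from the channel), pressing arm up. 0.75: centre. About 1.5: clamped, handle leans 0.75 rad to +y, rubber foot on the pad. A spring drives it away from centre to either end (0.6 N m at the ends, none at centre): about 7 N sideways on the knob starts it; past centre it snaps over.
- clamp_pivot (a point): The clamp lever's pivot, at x = 49, y = -35, z = 58 mm in the fixture's frame, in a steel bracket that reaches up to z = 70 mm. The handle (a rod 10 to 16 mm thick) and the pressing arm swing across the channel in the plane x = 49 mm; the arm's foot meets the pad about 21 mm from the stop.
- knob (a point): Centre of the black ball knob (24 mm diameter) at the end of the clamp's handle, 95 mm from the pivot; it moves with the handle. In the fixture's frame it is at about x = 49, y = -100, z = 127 mm when open and at x = 49, y = +30, z = 127 mm when clamped, rising to z = 153 mm half-way.
- lock_nut: Bystander: steel hexagon nut, 36 x 41 x 16 mm, lying on the fixture's plate right of the channel. Origin: centre of its underside.
- bearing: Bystander: ball bearing, 47 mm diameter, 14 mm high, left of the fixture. Origin: centre of its underside.
- hub_spacer: Bystander: steel sleeve, 38 mm diameter, 30 mm high, left of the fixture near its far end. Origin: centre of its underside.
- spare_pad: Bystander: another brake pad, 42 x 84 x 12 mm, on the bare bench, far left near the bench's edge. Not to be used. Origin: centre of its underside.
- speedo: Bystander: speedometer with a silver cup-shaped case, 90 mm diameter, 67 mm high, far right. Origin: centre of its underside.
- piston_1: Bystander: piston, 60 mm diameter, 54 mm high, on the right. Origin: centre of its underside.
- piston_2: Bystander: piston, 54 mm diameter, 48 mm high, on the right, farther back. Origin: centre of its underside.
- screwdriver_a: Bystander: screwdriver, 215 mm long, 22 mm thick, on the right near the bench's edge. Origin: centre of its underside.

How it is judged (in metres and radians):
On the way, in this order (a step that is already met when the one before it is completed fails the run):
1. the pad is home against the end stop (within 3 mm) while the clamp is still open (x of pad_mid in the frame of fixture above 0.025 m and value of joint clamp below 0.3 rad), for 0.2 s.
2. the clamp has snapped down onto the pad (value of joint clamp above 1.4 rad and contact force between clamp and pad above 2 N), for 0.2 s.
At the end, for the whole second after the job is handed in: The pad lies flat in the channel, at rest, within 3 mm of the end stop; the clamp is past centre in its clamped position (joint above 1.4) and its foot presses on the pad with more than 2 N (all of step 2 and x of pad_mid in the frame of fixture above 0.025 m and z of pad_mid in the frame of fixture below 0.022 m and linear speed of pad below 0.02 m/s); the robot touches nothing.
It fails at once if the pad is lifted more than 8 mm (z of pad_mid in the frame of fixture above 0.026 m).
It fails at once if another thing is displaced by more than 20 mm (distance of any of lock_nut, bearing, hub_spacer, spare_pad, speedo, piston_1, piston_2, screwdriver_a from where it was at the start of the episode above 0.02 m).
It also fails if it takes over 45 s, if anything falls off the work surface, if the arm or the gripper's body presses on something with over 40 N, if the wrist force passes 120 N, or if a joint passes its speed limit or range.

## Working session

There is one attempt and no reset: what is moved stays moved. The work goes in short steps, Python scripts to look and compute and a tool call to move; the robot and the scene stay as the last step left them, time stands still between calls to the robot, and variables do not carry over. Pictures are saved under pics/ and viewed, about 8 in all and at most 12, crops included, and the job is handed in when it is done.

Besides the shell and the picture viewer there is one more tool, called after "Call:" as a command line: name --argument value ..., lists and objects as JSON in quotes. carry_out: Moves the arm, as the interface text tells. Its arguments: {"type":"object","properties":{"commands":{"type":"array"}},"required":["commands"]}

```bash
mkdir -p pics; cat > h.py <<'E'
import numpy as np, cv2
from plant import get_obs, camera, camera_model, sign_off
def snap(name):
    o=get_obs(); im,d=camera(name); m=camera_model(name)
    T=np.array(m["cam_to_world"]) if "cam_to_world" in m else None
    if T is None:
        W=np.eye(4); W[:3,:3]=o["tcp_rot"]; W[:3,3]=o["eef_pos"]; T=W@np.array(m["T_tool_cam"])
    return im,d,np.array(m["camera_matrix"]),T
def pt(u,v,d,K,T):
    w=d[max(0,v-1):v+2,max(0,u-1):u+2]; w=w[w>0]; z=np.median(w)
    return (T@np.r_[z*np.linalg.inv(K)@[u,v,1],1])[:3]
def onplane(u,v,h,K,T):
    r=T[:3,:3]@np.linalg.inv(K)@[u,v,1]; c=T[:3,3]; return c+r*(h-c[2])/r[2]
E
python3 - <<'E'
from h import *
for n in("scene","side"):
    im,d,K,T=snap(n); np.savez(n,im=im,d=d,K=K,T=T); cv2.imwrite(f"pics/{n}0.png",im[:,:,::-1]); print(n,K.tolist(),T.round(3).tolist())
o=get_obs(); print(o["tcp_rot"],o["clock"],o["force"])
E
```

```text
scene [[581.5492625504572, 0.0, 324.4618642121424], [0.0, 581.5492625504572, 233.52399198646174], [0.0, 0.0, 1.0]] [[-0.754, -0.505, 0.419, -0.034], [-0.656, 0.592, -0.467, 0.527], [-0.012, -0.628, -0.778, 1.193], [0.0, 0.0, 0.0, 1.0]]
side [[466.1046562953213, 0.0, 319.0164019288838], [0.0, 466.1046562953213, 239.80065106127705], [0.0, 0.0, 1.0]] [[-0.973, -0.144, 0.181, 0.363], [-0.231, 0.536, -0.812, 0.697], [0.02, -0.831, -0.555, 0.642], [0.0, 0.0, 0.0, 1.0]]
[[-9.09465848e-01  4.15778293e-01 -5.32113089e-04]
 [ 4.15778613e-01  9.09465455e-01 -8.54808037e-04]
 [ 1.28527846e-04 -9.98659958e-04 -9.99999493e-01]] 0.1 [0.84871016 0.73188683 0.17404149]
```

View pics/scene0.png

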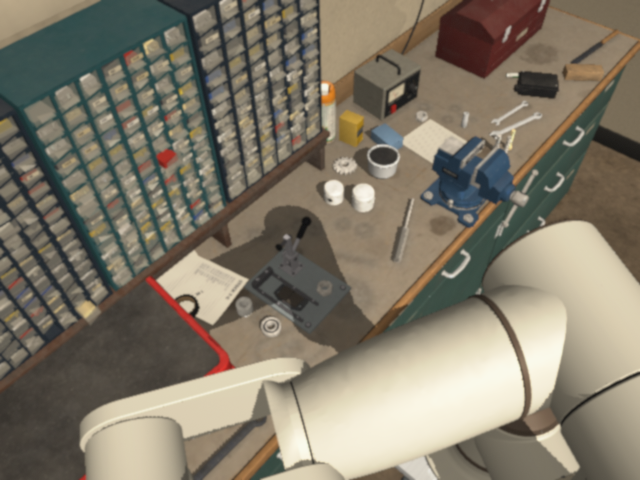

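View pics/side0.png

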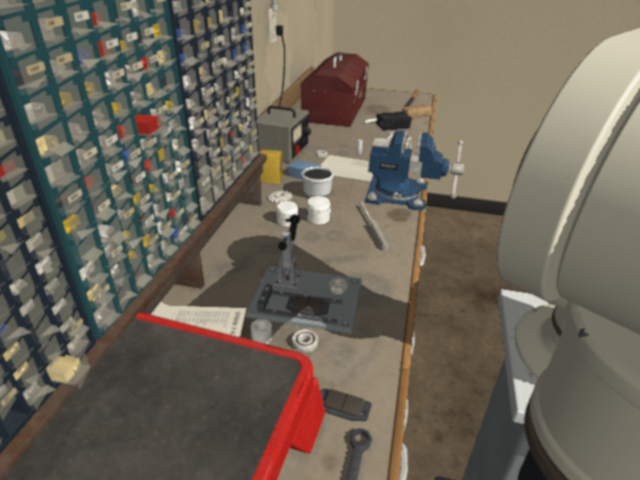

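The scene camera shows the fixture at about (295,285), with the knob at (305,222). In the side view the fixture is at about (305,297) and the knob at (293,220). I'll enlarge both.

```bash
python3 - <<'E'
from h import *
a=np.load("scene.npz");b=np.load("side.npz")
A=a["im"][205:345,235:365];B=b["im"][205:345,240:370]
f=lambda X:cv2.resize(X,None,fx=3,fy=4.2,interpolation=cv2.INTER_CUBIC)
f=lambda X:cv2.resize(X,None,fx=3,fy=3,interpolation=cv2.INTER_CUBIC)
out=np.hstack([f(A),f(B)]).astype(float); out=np.clip(255*(out/255)**.6,0,255)
cv2.imwrite("pics/crop0.png",out[:,:,::-1])
for n,u,v in[("a",305,220),("a",270,326),("b",293,219),("b",305,340),("b",290,245),("b",262,331)]:
    m=a if n=="a" else b; print(n,u,v,pt(u,v,m["d"],m["K"],m["T"]).round(3))
# plate-top points segmentation by height
for n,m in(("a",a),("b",b)):
    d=m["d"];v,u=np.nonzero(d>0);z=d[v,u]
    P=(m["T"]@np.vstack([(np.linalg.inv(m["K"])@np.vstack([u,v,np.ones_like(u)]))*z,np.ones(len(u))]))[:3].T
    s=(u>235)&(u<370)&(v>230)&(v<345)&(abs(P[:,2]-.012)<.004)
    print(n,s.sum(),cv2.minAreaRect(P[s,:2].astype(np.float32)*1000))
E
```

```text
a 305 220 [ 0.598 -0.11   0.134]
a 270 326 [ 0.524  0.102 -0.002]
b 293 219 [ 0.599 -0.106  0.135]
b 305 340 [0.519 0.096 0.002]
b 290 245 [ 0.588 -0.046  0.111]
b 262 331 [0.593 0.123 0.033]
a 3110 ((545.367431640625, -21.46014404296875), (211.62905883789062, 300.4034729003906), 1.5399141311645508)
b 3504 ((544.274169921875, 13.299827575683594), (210.3558349609375, 226.8716583251953), 2.287698745727539)[ WARN:0@0.578] global loadsave.cpp:1063 imwrite_ Unsupported depth image for selected encoder is fallbacked to CV_8U.
```

View pics/crop0.png

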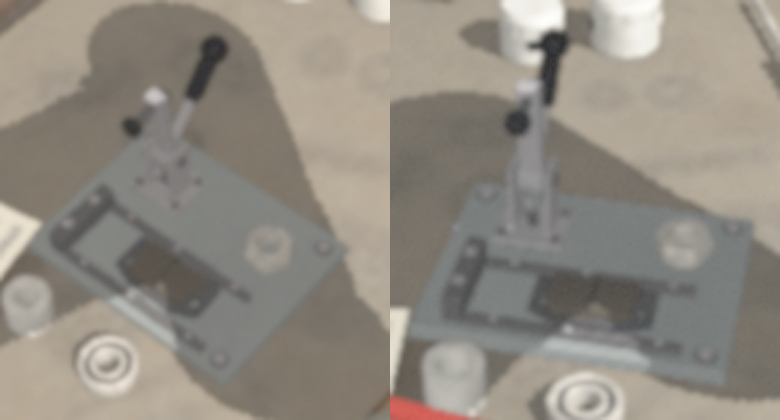

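The crops show the plate, pad, rails and stop clearly. Plate corners in the scene crop are (345,250), (222,382) and (33,243). In the side crop they are (752,222), (722,382), (411,333) and (475,185), and the pad's near end is at about (655,310).

```bash
python3 - <<'E'
from h import *
a=np.load("scene.npz");b=np.load("side.npz")
C=[]
for n,u,v in[("nr",345,250),("nl",222,382),("fl",33,243)]:
    p=onplane(235+u/3,205+v/3,.012,a["K"],a["T"]);print("scene",n,p.round(4))
for n,u,v in[("nr",752,222),("nl",722,382),("fl",411,333),("fr",475,185)]:
    p=onplane(240+(u-390)/3,205+v/3,.012,b["K"],b["T"]);print("side",n,p.round(4))
for m in(a,b):
    d=m["d"];v,u=np.nonzero(d>0);z=d[v,u]
    P=(m["T"]@np.vstack([(np.linalg.inv(m["K"])@np.vstack([u,v,np.ones_like(u)]))*z,np.ones(len(u))]))[:3].T
    box=(P[:,0]>.4)&(P[:,0]<.7)&(P[:,1]>-.16)&(P[:,1]<.13)
    for y in np.arange(-.1,.1,.02):
        s=box&(abs(P[:,1]-y)<.006)&(P[:,2]>.009)&(P[:,2]<.016);print(round(y,2),(P[s,0].min().round(3),P[s,0].max().round(3)) if s.any() else 0,end=' ')
    print()
    s=box&(P[:,2]>.12);print("knob cloud",np.median(P[s],0),P[s].min(0),P[s].max(0),s.sum())
    s=box&(P[:,2]>.028)&(P[:,2]<.038)&(P[:,1]>0)&(P[:,1]<.09)&(P[:,0]>.54);print("stop",P[s].min(0),P[s].max(0))
    s=box&(P[:,2]>.0205)&(P[:,2]<.028)&(P[:,1]>0)&(P[:,1]<.08)&(P[:,0]<.58);print("lining",np.percentile(P[s],[2,50,98],axis=0).round(3).tolist(),s.sum())
E
```

```text
scene nr [ 0.4426 -0.0941  0.012 ]
scene nl [0.4374 0.0602 0.012 ]
scene fl [0.6393 0.0655 0.012 ]
side nr [ 0.4455 -0.099   0.012 ]
side nl [0.4383 0.0649 0.012 ]
side fl [0.642 0.072 0.012]
side fr [ 0.6525 -0.0899  0.012 ]
-0.1 (np.float64(0.448), np.float64(0.58)) -0.08 (np.float64(0.444), np.float64(0.653)) -0.06 (np.float64(0.441), np.float64(0.651)) -0.04 (np.float64(0.443), np.float64(0.65)) -0.02 (np.float64(0.443), np.float64(0.65)) 0.0 (np.float64(0.44), np.float64(0.649)) 0.02 (np.float64(0.44), np.float64(0.648)) 0.04 (np.float64(0.438), np.float64(0.647)) 0.06 (np.float64(0.438), np.float64(0.646)) 0.08 (np.float64(0.505), np.float64(0.531)) 
knob cloud [ 0.59497246 -0.04641941  0.13008476] [ 0.58591948 -0.12221842  0.12012632] [ 0.60918112 -0.00947741  0.14054739] 199
stop [6.12266849e-01 6.37856419e-05 2.80890072e-02] [0.62899879 0.06115001 0.03671689]
lining [[0.505, 0.004, 0.021], [0.535, 0.021, 0.023], [0.562, 0.038, 0.027]] 221
-0.1 (np.float64(0.444), np.float64(0.588)) -0.08 (np.float64(0.444), np.float64(0.652)) -0.06 (np.float64(0.442), np.float64(0.651)) -0.04 (np.float64(0.442), np.float64(0.651)) -0.02 (np.float64(0.441), np.float64(0.649)) 0.0 (np.float64(0.44), np.float64(0.649)) 0.02 (np.float64(0.439), np.float64(0.649)) 0.04 (np.float64(0.438), np.float64(0.647)) 0.06 (np.float64(0.439), np.float64(0.647)) 0.08 (np.float64(0.503), np.float64(0.531)) 
knob cloud [ 0.59444986 -0.04623146  0.13227276] [ 0.58581296 -0.12335541  0.12013534] [ 0.60957337 -0.01034444  0.14228796] 285
stop [5.46578839e-01 4.59380519e-04 2.80088152e-02] [0.62832684 0.08986915 0.03780161]
lining [[0.482, 0.002, 0.021], [0.533, 0.024, 0.025], [0.563, 0.053, 0.028]] 427
```

```bash
python3 - <<'E'
from h import *
a=np.load("scene.npz");b=np.load("side.npz")
Q=[]
for m in(a,b):
    d=m["d"];v,u=np.nonzero(d>0);z=d[v,u]
    Q.append((m["T"]@np.vstack([(np.linalg.inv(m["K"])@np.vstack([u,v,np.ones_like(u)]))*z,np.ones(len(u))]))[:3].T)
P=Q[1]
for y0 in np.arange(-.2,.6,.1):
    for x0 in np.arange(.2,.9,.1):
        s=(abs(P[:,0]-x0)<.05)&(abs(P[:,1]-y0)<.05); print(P[s,2].max().round(2) if s.sum()>5 else '--',end='\t')
    print('y',round(y0,1))
for P in Q:
    s=(abs(P[:,0]-.6)<.04)&(P[:,1]<-.085)&(P[:,1]>-.14)&(P[:,2]>.115)&(P[:,2]<.16);print(P[s].min(0),P[s].max(0))
    s=(P[:,0]<.72)&(P[:,0]>.5)&(P[:,1]<-.14)&(P[:,1]>-.3)&(P[:,2]>.03);print("pist",P[s].min(0),P[s].max(0))
E
```

```text
-0.76	0.01	0.02	0.01	0.01	0.15	0.53	y -0.2
--	0.0	0.02	0.03	0.14	0.15	0.54	y -0.1
--	0.01	0.02	0.03	0.14	0.15	0.55	y 0.0
--	0.01	0.02	0.02	0.04	0.42	0.57	y 0.1
--	0.01	0.03	0.14	0.14	0.3	0.58	y 0.2
--	0.0	0.03	0.14	0.15	0.43	0.58	y 0.3
--	--	0.0	0.15	0.14	0.19	0.46	y 0.4
--	0.61	--	0.14	0.15	0.15	0.24	y 0.5
[ 0.58671905 -0.12221842  0.1151687 ] [ 0.60918112 -0.09380263  0.13927596]
pist [ 0.64315757 -0.29990185  0.03003615] [ 0.69717918 -0.27311996  0.05242026]
[ 0.58585141 -0.12335541  0.11506865] [ 0.60957337 -0.09170854  0.14228796]
pist [ 0.64707812 -0.2998641   0.03024075] [ 0.69741657 -0.27546791  0.05168701]
```

The path is clear at z = 0.23, and the knob measures about (0.598, -0.111, 0.129).

Call:
carry_out --commands '[[0,[-0.071,-0.066,0],0],[0,[-0.071,-0.066,0],0],[0,[-0.071,-0.066,0],0],[0,[-0.071,-0.066,0],0],[0,[-0.071,-0.066,0],0]]'

```text
clock: 0.6
eef_pos: [0.3135, 0.3423, 0.231]
tcp_rot: [[-0.91, 0.415, -0.0], [0.415, 0.91, -0.0], [0.0, -0.0, -1.0]]
force: [0.9, 0.5, -0.1]
width: 0.0121
```

Call:
carry_out --commands '[[0,[-0.071,-0.066,0],0],[0,[-0.071,-0.066,0],0],[0,[-0.071,-0.066,0],0],[0,[-0.071,-0.066,0],0],[0,[-0.071,-0.066,0],0]]'

```text
clock: 1.1
eef_pos: [0.3878, 0.1632, 0.2312]
tcp_rot: [[-0.91, 0.416, 0.0], [0.416, 0.91, -0.0], [-0.0, -0.0, -1.0]]
force: [-0.0, 0.2, 1.2]
width: -0.0001
```

Call:
carry_out --commands '[[0,[-0.071,-0.066,0],0],[0,[-0.071,-0.066,0],0],[0,[-0.071,-0.066,0],0],[0,[-0.071,-0.066,0],0],[0,[0,0,0],-0.075]]'

```text
clock: 1.6
eef_pos: [0.448, 0.018, 0.2308]
tcp_rot: [[-0.951, 0.309, -0.001], [0.309, 0.951, -0.001], [0.001, -0.001, -1.0]]
force: [-0.3, 0.1, -1.0]
width: 0.0002
```

Call:
carry_out --commands '[[0,[0,0,0],-0.075],[0,[0,0,0],-0.075],[0,[0,0,0],-0.074],[0,[0,0,0],0],[0,[0,0,0],0]]'

```text
clock: 2.1
eef_pos: [0.4469, 0.0215, 0.2311]
tcp_rot: [[-0.999, -0.037, -0.0], [-0.037, 0.999, -0.0], [0.0, -0.0, -1.0]]
force: [-0.2, -0.5, 0.3]
width: 0.0001
```

```bash
python3 - <<'E'
from h import *
im,d,K,T=snap("wrist"); np.savez("wrist",im=im,d=d,K=K,T=T); cv2.imwrite("pics/w1.png",im[:,:,::-1])
o=get_obs();print(o["clock"],o["eef_pos"],o["tcp_rot"].round(4) if hasattr(o["tcp_rot"],'round') else o["tcp_rot"],o["force"],o["width"],np.round(o["joint_positions"],1))
E
```

```text
2.15 [0.44694042 0.02151174 0.23120447] [[-9.993e-01 -3.760e-02 -2.000e-04]
 [-3.760e-02  9.993e-01 -1.000e-04]
 [ 2.000e-04 -1.000e-04 -1.000e+00]] [-0.45867702  0.39018596  0.37028052] -0.0003628657184555596 [ -7.1  -6.9  98.1  -0.   88.8 -99.3]
```

View pics/w1.png

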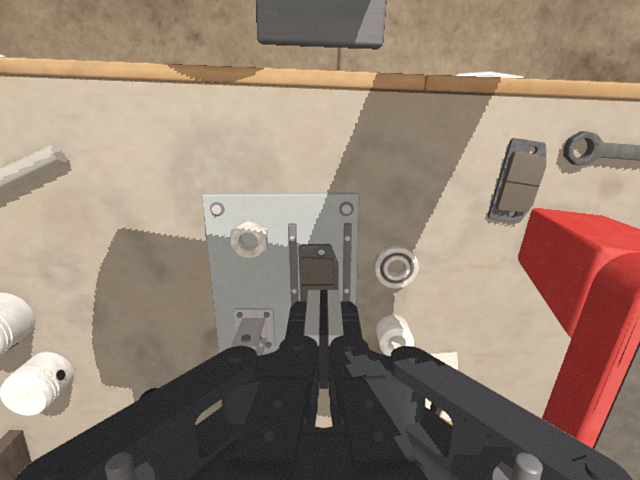

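The wrist view shows the plate's near edge at v≈194, its near corners at (203,195) and (357,193), the rails' near ends at (292,225) and (347,225), and the pad's near end at v≈245 with u from 300 to 337.

```bash
python3 - <<'E'
from h import *
w=np.load("wrist.npz")
for n,u,v,h in[("nr",203,195,.012),("nl",357,193,.012),("railR inner",296,228,.018),("railL inner",344,228,.018),("pad R",301,247,.017),("pad L",336,250,.017),("pad end",318,244,.017),("lining",318,258,.024)]:
    print(n,onplane(u,v,h,w["K"],w["T"]).round(4),pt(u,v,w["d"],w["K"],w["T"]).round(4))
E
```

```text
nr [ 0.4467 -0.0987  0.012 ] [ 0.447  -0.0991  0.0108]
nl [0.4388 0.0567 0.012 ] [0.4396 0.0571 0.0077]
railR inner [ 0.4762 -0.0039  0.018 ] [ 0.4773 -0.0041  0.0142]
railL inner [0.4743 0.0452 0.018 ] [0.4746 0.0452 0.0172]
pad R [0.497  0.0016 0.017 ] [0.4971 0.0015 0.0167]
pad L [0.499  0.0382 0.017 ] [0.5009 0.0385 0.0117]
pad end [0.493  0.0192 0.017 ] [0.494  0.0192 0.0142]
lining [0.5059 0.0197 0.024 ] [0.5074 0.0197 0.0203]
```

Call:
carry_out --commands '[[0,[0,-0.004,0.1],0],[0,[0,0,0.1],0],[0,[0,0,0.1],0],[0,[0,0,0.1],0],[0,[0,0,0.09],0]]'

```text
clock: 2.65
eef_pos: [0.4466, 0.0199, 0.0336]
tcp_rot: [[-0.999, -0.038, -0.0], [-0.038, 0.999, -0.0], [0.0, -0.0, -1.0]]
force: [0.4, 0.1, 0.2]
width: -0.0001
```

Call:
carry_out --commands '[[0,[0,0,0.03],0],[0,[0,0,0.01],0],[0,[0,0,0.005],0],[0,[0,0,0.005],0],[0,[0,0,0],0]]'

```text
clock: 3.15
eef_pos: [0.4477, 0.0198, 0.0162]
tcp_rot: [[-0.999, -0.041, 0.002], [-0.041, 0.999, -0.0], [-0.002, -0.0, -1.0]]
force: [-0.5, 0.1, 0.3]
width: -0.0006
```

Call:
carry_out --commands '[[0,[-0.02,0,0.003],0],[0,[-0.03,0,0],0],[0,[-0.02,0,0],0],[0,[-0.015,0,0],0],[0,[-0.015,0,0],0]]'

```text
clock: 3.65
eef_pos: [0.4876, 0.0215, 0.0139]
tcp_rot: [[-0.999, -0.041, -0.001], [-0.041, 0.999, -0.0], [0.001, -0.0, -1.0]]
force: [-0.6, 0.4, 0.7]
width: 0.0
```

Call:
carry_out --commands '[[0,[-0.015,0,0],0],[0,[-0.015,0,0],0],[0,[-0.015,0,0],0],[0,[-0.01,0,0],0],[0,[-0.01,0,0],0]]'

```text
clock: 4.15
eef_pos: [0.5133, 0.0225, 0.0141]
tcp_rot: [[-0.999, -0.041, -0.0], [-0.041, 0.999, -0.0], [0.0, -0.0, -1.0]]
force: [-1.5, -0.4, 0.2]
width: 0.0001
```

Contact is light and consistent with sliding. I'll continue slowly to the stop.

Call:
carry_out --commands '[[0,[-0.005,0,0],0],[0,[-0.005,0,0],0],[0,[-0.004,0,0],0],[0,[-0.003,0,0],0],[0,[0,0,0],0]]'

```text
clock: 4.65
eef_pos: [0.5199, 0.0228, 0.0141]
tcp_rot: [[-0.999, -0.041, 0.0], [-0.041, 0.999, -0.0], [-0.0, -0.0, -1.0]]
force: [-0.1, -1.3, 0.0]
width: -0.0
```

Call:
carry_out --commands '[[0,[-0.003,0,0],0],[0,[-0.003,0,0],0],[0,[-0.003,0,0],0],[0,[0,0,0],0]]'

```text
clock: 5.05
eef_pos: [0.5211, 0.0229, 0.0133]
tcp_rot: [[-0.999, -0.041, -0.006], [-0.041, 0.999, -0.0], [0.006, 0.0, -1.0]]
force: [-17.6, -1.5, 5.6]
width: -0.0002
```

A firm reaction of 17.6 N at the expected place. I'll back off, lift and check.

Call:
carry_out --commands '[[0,[0.02,0,0],0],[0,[0.04,0,0],0],[0,[0.02,0,-0.08],0],[0,[0,0,-0.1],0],[0,[0,0,-0.1],0]]'

```text
clock: 5.55
eef_pos: [0.4908, 0.0217, 0.1275]
tcp_rot: [[-0.999, -0.041, -0.0], [-0.041, 0.999, -0.0], [0.0, -0.0, -1.0]]
force: [0.3, -0.7, 0.4]
width: 0.0002
```

Call:
carry_out --commands '[[0,[0.05,0,-0.1],0],[0,[0.05,0,-0.1],0],[0,[0,0,-0.02],0],[0,[0,0,0],0]]'

```text
clock: 5.95
eef_pos: [0.4519, 0.02, 0.2156]
tcp_rot: [[-0.999, -0.041, 0.004], [-0.041, 0.999, -0.001], [-0.004, -0.001, -1.0]]
force: [-0.2, 0.8, -0.8]
width: -0.0001
```

```bash
python3 - <<'E'
from h import *
im,d,K,T=snap("wrist"); np.savez("w2",im=im,d=d,K=K,T=T)
im2,d2,K2,T2=snap("side"); np.savez("s2",im=im2,d=d2,K=K2,T=T2)
A=cv2.resize(im[150:390,200:420],None,fx=2,fy=2);B=cv2.resize(im2[205:345,240:370],None,fx=3.43,fy=3.43,interpolation=cv2.INTER_CUBIC)[:480]
cv2.imwrite("pics/c2.png",np.hstack([A,B[:,:340]] if 0 else [A,cv2.resize(B,(360,480)) if 0 else B[:, :360]])[:,:,::-1])
print(get_obs()["eef_pos"],get_obs()["force"])
E
```

```text
[0.45139518 0.02004681 0.21304673] [-0.91397602  0.82582448 -0.99994747]
```

View pics/c2.png

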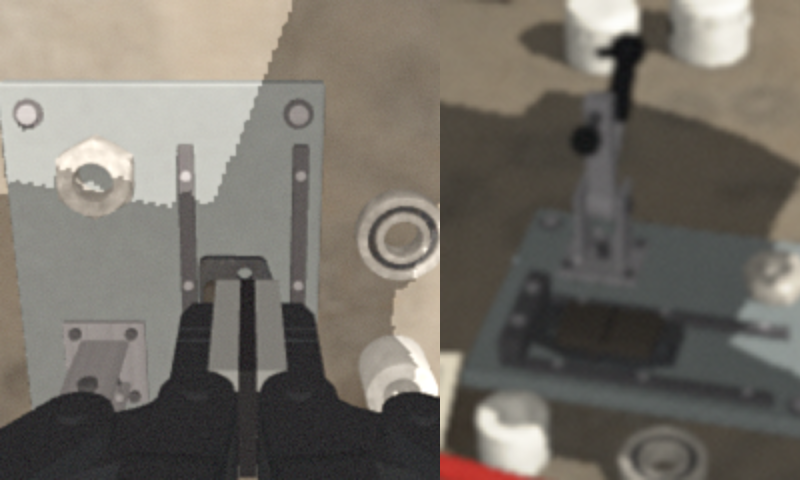

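The pad now sits against the stop, with the clamp still open and the knob leaning out. Next I'll move to the outer side of the knob.

Call:
carry_out --commands '[[0,[0,-0.093,0],0],[0,[0,-0.093,0],0],[0,[0,-0.093,0],0],[0,[0,-0.093,0],0],[0,[0,-0.093,0],0]]'

```text
clock: 6.55
eef_pos: [0.4588, -0.1672, 0.2122]
tcp_rot: [[-0.999, -0.041, -0.002], [-0.041, 0.999, 0.001], [0.002, 0.001, -1.0]]
force: [1.0, 0.7, 0.6]
width: 0.0001
```

Call:
carry_out --commands '[[0,[-0.087,0,0],0],[0,[-0.087,0,0],0],[0,[-0.087,0,0],0],[0,[-0.087,0,0],0],[0,[0,0,0],0]]'

```text
clock: 7.05
eef_pos: [0.6006, -0.1597, 0.2102]
tcp_rot: [[-0.999, -0.042, -0.004], [-0.042, 0.999, 0.002], [0.004, 0.002, -1.0]]
force: [-0.6, 0.3, 0.3]
width: 0.0001
```

Call:
carry_out --commands '[[0,[0,0,0.08],0],[0,[0,0,0.08],0],[0,[0,0,0.08],0],[0,[0,0,0],0]]'

```text
clock: 7.45
eef_pos: [0.5955, -0.1592, 0.1124]
tcp_rot: [[-0.999, -0.041, -0.008], [-0.041, 0.999, 0.003], [0.008, 0.004, -1.0]]
force: [0.2, -0.3, 0.1]
width: 0.0002
```

```bash
python3 - <<'E'
from h import *
im2,d2,K2,T2=snap("side"); 
cv2.imwrite("pics/s3.png",cv2.resize(im2[120:345,200:440],None,fx=2.5,fy=2.5,interpolation=cv2.INTER_CUBIC)[:,:,::-1])
o=get_obs();print(o["eef_pos"],o["force"])
E
```

```text
[ 0.59669976 -0.15972983  0.11556614] [-0.14119998 -0.84262051  0.83392091]
```

View pics/s3.png

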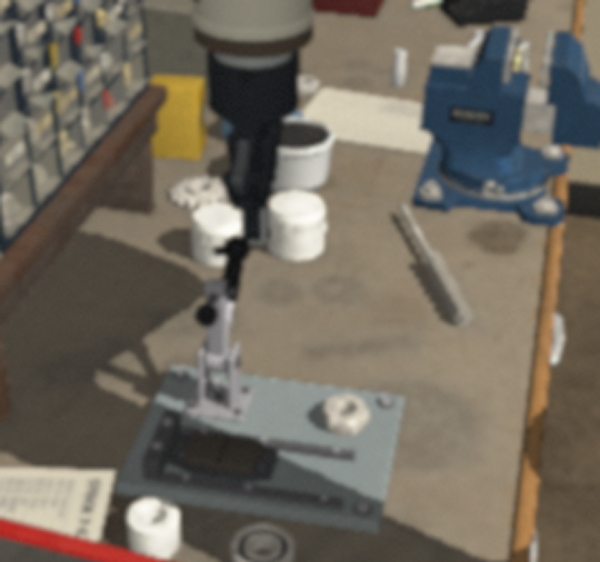

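The fingertips stand just outside the knob (crop (237,245)). Pushing towards +y.

Call:
carry_out --commands '[[0,[0,0.03,0],0],[0,[0,0.03,0],0],[0,[0,0.03,0],0],[0,[0,0.03,0],0],[0,[0,0.03,0],0]]'

```text
clock: 8.0
eef_pos: [0.597, -0.1006, 0.1215]
tcp_rot: [[-0.999, -0.04, 0.005], [-0.04, 0.999, -0.003], [-0.005, -0.004, -1.0]]
force: [0.6, -5.9, 4.3]
width: 0.0002
```

Call:
carry_out --commands '[[0,[0,0.025,0],0],[0,[0,0.02,0],0],[0,[0,0.015,0],0],[0,[0,0.01,0],0]]'

```text
clock: 8.4
eef_pos: [0.5961, -0.0711, 0.122]
tcp_rot: [[-0.999, -0.042, 0.006], [-0.042, 0.999, -0.001], [-0.006, -0.002, -1.0]]
force: [0.4, 0.4, 15.7]
width: -0.0002
```

```bash
python3 - <<'E'
from h import *
im2,d2,K2,T2=snap("side"); 
cv2.imwrite("pics/s4.png",cv2.resize(im2[150:345,220:400],None,fx=3,fy=3,interpolation=cv2.INTER_CUBIC)[:,:,::-1])
o=get_obs();print(o["eef_pos"],o["force"])
E
```

```text
[ 0.59607621 -0.07056718  0.12183322] [ 0.42056935  2.05090411 16.6020397 ]
```

View pics/s4.png

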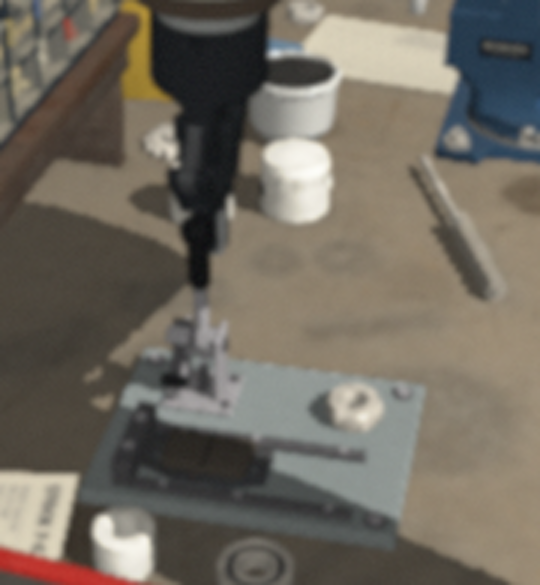

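The handle is nearly upright and the knob is bearing up under a step of the finger, hence the upward force. I'll raise the tool a little and keep pushing.

Call:
carry_out --commands '[[0,[0,0,-0.02],0],[0,[0,0,-0.02],0],[0,[0,0.01,0],0],[0,[0,0.01,0],0],[0,[0,0,0],0]]'

```text
clock: 8.95
eef_pos: [0.594, -0.0635, 0.1339]
tcp_rot: [[-0.999, -0.041, -0.0], [-0.041, 0.999, 0.0], [0.0, 0.0, -1.0]]
force: [0.5, 0.1, -0.5]
width: 0.0006
```

Call:
carry_out --commands '[[0,[0,0.015,0],0],[0,[0,0.015,0],0],[0,[0,0.015,0],0],[0,[0,0,0],0]]'

```text
clock: 9.35
eef_pos: [0.5934, -0.0454, 0.134]
tcp_rot: [[-0.999, -0.042, -0.0], [-0.042, 0.999, 0.0], [0.0, 0.0, -1.0]]
force: [0.8, 0.0, -0.4]
width: 0.0002
```

```bash
python3 - <<'E'
from h import *
im2,d2,K2,T2=snap("side"); 
cv2.imwrite("pics/s5.png",cv2.resize(im2[150:345,220:400],None,fx=3,fy=3,interpolation=cv2.INTER_CUBIC)[:,:,::-1])
o=get_obs();print(o["eef_pos"],o["force"])
E
```

```text
[ 0.59345404 -0.04574477  0.13406168] [-0.50177795  0.53378765  1.31023538]
```

View pics/s5.png

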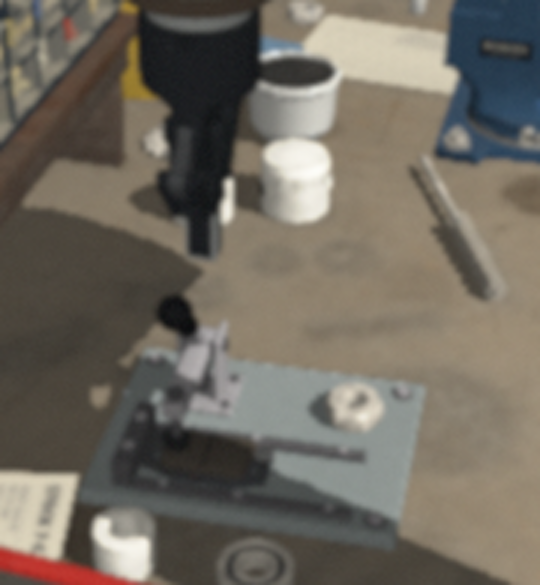

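The clamp has snapped over: the knob is now at crop (176,312) and the foot is on the pad at (175,435). I'll withdraw clear and verify.

Call:
carry_out --commands '[[0,[0,-0.05,0],0],[0,[0,-0.05,-0.05],0],[0,[0,0,-0.1],0],[0,[0,0,-0.1],0],[0,[0,0,0],0]]'

```text
clock: 9.9
eef_pos: [0.5966, -0.0869, 0.2398]
tcp_rot: [[-0.999, -0.04, 0.008], [-0.04, 0.999, -0.002], [-0.008, -0.003, -1.0]]
force: [0.6, 0.1, 0.5]
width: -0.0005
```

```bash
python3 - <<'E'
from h import *
im,d,K,T=snap("side"); o=get_obs();print(o["clock"],o["eef_pos"],o["force"])
v,u=np.nonzero(d>0);z=d[v,u]
P=(T@np.vstack([(np.linalg.inv(K)@np.vstack([u,v,np.ones_like(u)]))*z,np.ones(len(u))]))[:3].T
s=(abs(P[:,0]-.59)<.03)&(abs(P[:,1]-.02)<.04)&(P[:,2]>.112)&(P[:,2]<.16);print("knob",P[s].min(0),P[s].max(0),s.sum())
s=(P[:,0]>.48)&(P[:,0]<.578)&(P[:,1]>.003)&(P[:,1]<.04)&(P[:,2]>.0205)&(P[:,2]<.03);print("lining",np.percentile(P[s],[2,50,98],axis=0).round(4).tolist())
cv2.imwrite("pics/s6.png",cv2.resize(im[205:345,240:370],None,fx=4,fy=4,interpolation=cv2.INTER_CUBIC)[:,:,::-1])
E
```

```text
9.95 [ 0.59597593 -0.08666153  0.2368046 ] [-0.69694677 -0.50000521 -1.25627929]
knob [ 0.58169018 -0.00813941  0.11237721] [0.60283146 0.02554289 0.14209585] 127
lining [[0.5371, 0.0038, 0.0208], [0.5594, 0.021, 0.0256], [0.5774, 0.0354, 0.0279]]
```

View pics/s6.png

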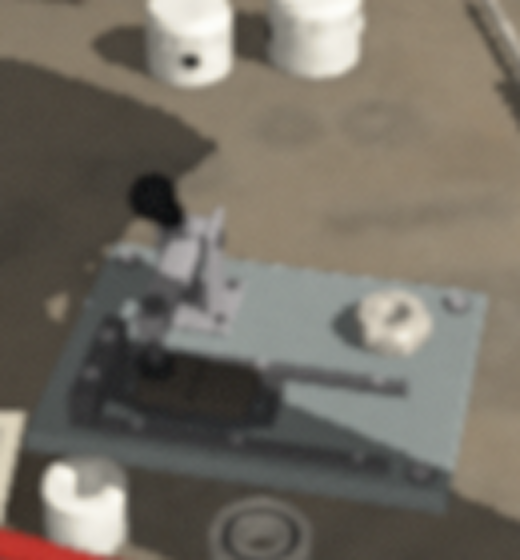

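The clamp is down. As a last check that the pad is home, I'll compare its near end in the earlier wrist frame with the stop's position.

```bash
python3 - <<'E'
from h import *
w=np.load("w2.npz");print("pad end",onplane(317.5,278.5,.017,w["K"],w["T"]))
print("plate near edge",onplane(280,190.5,.012,w["K"],w["T"]), "rail end R",onplane(293,222,.018,w["K"],w["T"]))
im,d,K,T=snap("scene")
v,u=np.nonzero(d>0);z=d[v,u]
P=(T@np.vstack([(np.linalg.inv(K)@np.vstack([u,v,np.ones_like(u)]))*z,np.ones(len(u))]))[:3].T
s=(P[:,0]>.48)&(P[:,0]<.6)&(P[:,1]>.003)&(P[:,1]<.04)&(P[:,2]>.0205)&(P[:,2]<.026);print("lining",np.percentile(P[s],[2,50,98],axis=0).round(4).tolist(),s.sum())
E
```

```text
pad end [0.53111553 0.01861693 0.017     ]
plate near edge [ 0.44206785 -0.02084644  0.012     ] rail end R [ 0.47136643 -0.00740549  0.018     ]
lining [[0.5438, 0.0047, 0.0206], [0.567, 0.0214, 0.0225], [0.5968, 0.0378, 0.0257]] 170
```

```bash
python3 -c "
from h import *
print(sign_off())"
```

```text
the job is handed in; nothing more can be done
None
```

The pad is home against the end stop and the clamp is snapped down on it. I handed the job in at about 10 s of robot time; no verdict is reported.

- **Pad:** I pushed it along the channel with shut fingertips until the stop pushed back with about 18 N. Measured from the plate's near edge, its near end is at x = -14.4 mm in the fixture's frame, and fully home is -14 mm. That frame was taken before clamping. Afterwards the lining's near end read 0.544 m in the scene camera and 0.537 m in the side camera, against about 0.5415 m expected. I took the 4 mm shortfall in the side camera as depth noise.
- **Clamp:** I pushed the knob over centre. Part-way the knob caught under a step in the finger, with about 16 N upward, so I raised the tool 16 mm and carried on. It then snapped over. The knob was last seen at about (0.592, 0.014, 0.13), within a few mm of the clamped position, and the foot is seen on the pad. I could not measure the foot's pressing force directly.
- **Clearance:** The arm stands clear above the clamp with wrist force near zero. The bystanders in view look unmoved; I did not measure each one.

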